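# Reverse the stripped gear train onto the assembly rack

### The arm

A 6-joint arm with a two-finger parallel gripper is mounted at the origin on the work surface. World frame = base frame: x ahead of the robot, y to its left, z up, the work surface at z = 0. Lengths are in mm, angles in rad, forces in N, time in s.
With the tool pointing down it reaches from about 400 to 925 mm from the base axis. Payload 3.4 kg.
Tool frame: the origin (TCP) lies on the centre line of the jaws, within the pads' length; the fingertips stand tip_extent ahead of it and the grasp point (between the pads) lies 11 mm behind it (tip_extent is the distance from the TCP to the fingertips, in mm); z points along the fingers, y is the line along which they close (so a half turn about z gives the same grasp; the last joint's range is limited). The gripper opens to 85 mm and grips with 20 to 120 N. Pads are 22 mm wide; open, the fingers measure 114 mm over their backs; the gripper's body (76 mm by 85 mm) begins 54 mm behind the grasp point. The pads swing forward as they close: fully open they stand 13 mm farther back than shut.
Start: joints at [-1.31, 0.307, 1.506, -0, 1.328, -0.073], TCP at [188.91, -543.088, 239.305] pointing down, gripper open.
Joint ranges: [-3.12, 3.12], [-1.05, 2.28], [0.14, 2.33], [-1.42, 4.57], [0.1, 2.73], [-2.68, 2.68]. Speed limits (rad/s): [2.57, 2.57, 3.14, 3.14, 3.14, 3.14].

### API

Orientations are given as a rotation vector (axis times angle).
In Python, from workcell import state, snapshot, calibration, job_done, tip_extent gives the robot as it stands.
- The arm moves only by the tool servo_tool, never from a script. Its argument "moves" is a list of rows, each a list of 4 numbers: the shift along the tool's x, y, z normalised to -1 to 1, where 1 is 0.04 m, then the turn about the tool's z normalised to -1 to 1, where 1 is 6 degrees. A call has 1 to 5 rows; each row shifts and turns the commanded pose from where the row before left it, along the tool's axes as they then stand; what a row does not reach is not made up. A row lasts 1/12 s, in which the tool goes at most 41.7 mm and 7.16 degrees, less where a joint would pass 70% of its speed; a pose out of reach is approached as far as the arm can. A call with a number of a shift or a turn outside -1 to 1 is refused whole. A call with a gripper value outside its range is refused whole. "jaw" is the opening, from 0 (shut) to 1 (fully open), set as the call begins (left out, the last holds). The fingers move at their own pace and stop on an object; the grip force is fixed at half the most. Time passes only in rows, so rows that do not move let the fingers close. It gives the time, the measured TCP pose, the force, the opening and the grip force at its end, in the units of the state.
- state(): the state, without advancing time (a new reading comes with each control period).
- snapshot(name): name is "side" or "top"; returns (picture, depth): 480x640x3 uint8, blue, green, red; 480x640 float32, mm along the optical axis (not along the pixel's ray), 0 where there is no reading.
- calibration(name): a dict with "fx", "fy", "cx", "cy" (pixels), "camera_from_world" (4x4, takes a point from world to camera coordinates). Camera axes: x right, y down, z forward; pixel columns grow to the right and rows downward; lengths in mm; the calibration is good to about 2 mm. A picture is of the moment at which its call begins. calibration takes no time and is no camera call.
- job_done(): hands the job in; it is judged then, once.
The state is a dict: "time": time; "q": joint angles; "dq": joint speeds; "joint_efforts": joint torques, N m; "tcp_pos": TCP position; "eef_rot": TCP orientation; "force": force on the tool from outside, world axes, zero at the start; "wrist_torque": the same for the moment, N m; "grip_width": opening from 0.0 (shut) to 1.0 (fully open); "grasp_force": force on a finger pad.
Only numpy, scipy, OpenCV 4.12 (cv2) and the standard library are available. Lean on these libraries where they do the work, as an engineer would, in place of code of your own. Each camera call takes 0.05 s, during which the arm holds its last target. There are 200 camera calls.

### The job

The last shift stood the four parts of a gear train on the zinc-plated shelf in the order they came off the shaft, and they go back on in the opposite order. Move all four to the aluminium rack, one part upright in the middle of each bay, in the reverse order: seen from the robot, the leftmost part on the shelf goes into the rack's rightmost bay, the next one into the bay beside it, and so on. Leave them standing still.

Things in the scene. Friction and masses are not known exactly. Their poses are not given: they have to be found in the camera images.
- big_gear: Loose green nylon spur gear with 24 teeth, lying flat: 60 mm across the teeth, toothed part 22 mm high, with a round hub 30 mm across on top of it; 34 mm high in all, about 80 g. It may be gripped across the teeth. Origin: centre of its underside; z up.
- pinion: Loose small green nylon gear without a hub, 14 teeth, 36 mm across the teeth, 36 mm high, standing on its face, about 50 g. Origin: centre of its underside; z up.
- bearing: Loose brass thrust bearing: flat round, 52 mm across, 20 mm high, dark bore, a row of steel balls round its side; about 250 g. Origin: centre of its underside; z up.
- bush: Loose steel flanged bush standing on its flange: flange 52 mm across and 8 mm high, above it a barrel 28 mm across up to 50 mm height; about 280 g. Grip the barrel. Origin: centre of its underside; z up.
- seat1: Fixed grey plate, 120 (x) by 74 (y) by 4 mm, on the shelf deck, centred in one bay; one dark rivet on its robot-side edge. The big gear starts on it, centres within 4 mm. It only marks where that part began. Origin: centre of its underside, 30 mm above the table; axes as the shelf's.
- seat2: Fixed grey plate, 120 (x) by 74 (y) by 4 mm, on the shelf deck, centred in one bay; two dark rivets on its robot-side edge. The pinion starts on it, centres within 4 mm. It only marks where that part began. Origin: centre of its underside, 30 mm above the table; axes as the shelf's.
- seat3: Fixed grey plate, 120 (x) by 74 (y) by 4 mm, on the shelf deck, centred in one bay; three dark rivets on its robot-side edge. The bearing starts on it, centres within 4 mm. It only marks where that part began. Origin: centre of its underside, 30 mm above the table; axes as the shelf's.
- seat4: Fixed grey plate, 120 (x) by 74 (y) by 4 mm, on the shelf deck, centred in one bay; four dark rivets on its robot-side edge. The bush starts on it, centres within 4 mm. It only marks where that part began. Origin: centre of its underside, 30 mm above the table; axes as the shelf's.
- shelf: Fixed low zinc-plated shelf, 130 (x) by 344 mm (y), deck top 30 mm up, holding the parts; low gate, 55 mm high, folded back at its +y end. Stands left or right of centre. Four bays in a row along y, centred at x = 0, y = +127.5, +42.5, -42.5, -127.5 mm; dividers midway, 12 mm high, 3 thick. Origin: table height under the deck's centre; x away from the robot, y to its left, turned up to 0.2 rad.
- rack: Fixed solid aluminium rack, 130 (x) by 344 mm (y), deck top 30 mm up, empty, on the other side from the shelf; a flush black disc, 68 mm, in each bay. Four bays in a row along y, centred at x = 0, y = +127.5, +42.5, -42.5, -127.5 mm; dividers midway, 12 mm high, 3 thick. Origin: table height under the deck's centre; x away from the robot, y to its left, turned up to 0.2 rad.
Not all that is in view belongs to the job. What is shaped like the bush but orange or red is not meant.

How it is judged:
By the outcome, as a careful person would: the job done as asked, in the order asked, and still so for the second after the job is handed in, with the robot touching nothing.
It also fails if it takes over 99 s, if anything falls off the work surface, if the arm or the gripper's body presses on something with over 40 N, if the wrist force passes 120 N, or if a joint passes its speed limit or range.

## Working session

There is one attempt and no reset: what is moved stays moved. The work goes in short steps, Python scripts to look and compute and a tool call to move; the robot and the scene stay as the last step left them, time stands still between calls to the robot, and variables do not carry over. Pictures are saved under pics/ and viewed, at most 14 in all, crops included, and the job is handed in when it is done.

Besides the shell and the picture viewer there is one more tool, called after "Request:" by a JSON object that holds its "method" and its "body", one argument or row to a line. servo_tool: Moves the arm, as the interface text tells. Scaled input: -1 to 1 covers 0.04 m each way for a shift and 6 degrees each way for a turn. Its arguments: {"type":"object","properties":{"moves":{"type":"array"},"jaw":{"type":"number"}},"required":["moves"]}

```bash
mkdir -p pics
python3 - <<'E'
from workcell import *
import cv2,numpy as np
print(state()); print(tip_extent if not callable(tip_extent) else tip_extent())
for n in("top","side"):
    p,d=snapshot(n); cv2.imwrite(f"pics/{n}0.png",p); np.save(f"{n}0.npy",d)
    c=calibration(n); print(n,c)
E
```

```text
{'time': 0.0, 'q': array([-1.30949648e+00,  3.07569499e-01,  1.50769038e+00,  2.32455742e-06,
        1.32839836e+00, -7.35178658e-02]), 'dq': array([-7.78331275e-04,  7.31080731e-04, -8.43810572e-04,  7.96977687e-06,
       -1.46493071e-03, -6.34311919e-05]), 'joint_efforts': array([ 2.05161334e-03, -4.57541692e+01, -2.51915288e+01, -1.02535703e-04,
        1.30393932e-02,  9.64173040e-06]), 'tcp_pos': array([ 188.7321458 , -542.41200533,  238.37662277]), 'eef_rot': array([-3.09564485e+00, -5.23133696e-01,  3.00468291e-04]), 'force': array([-0.22641687, -0.2131348 , -0.49692899]), 'wrist_torque': array([-0.02314746,  0.02542838,  0.02299005]), 'grasp_force': 0.0, 'grip_width': 1.001954763704517}
8.0
top {'fx': 439.1478902764184, 'fy': 439.1478902764184, 'cx': 318.6212447597709, 'cy': 244.24872465322397, 'camera_from_world': array([[-2.85643408e-02, -9.99395102e-01, -1.98370417e-02,
         4.73349425e+00],
       [-9.85408151e-01,  3.14847352e-02, -1.67270703e-01,
         4.81344321e+02],
       [ 1.67794085e-01,  1.47696052e-02, -9.85711420e-01,
         7.91957592e+02],
       [ 0.00000000e+00,  0.00000000e+00,  0.00000000e+00,
         1.00000000e+00]])}
side {'fx': 482.80309352946296, 'fy': 482.80309352946296, 'cx': 322.59410540828526, 'cy': 242.2106426758944, 'camera_from_world': array([[-9.88814442e-01, -1.47843062e-01,  1.97085852e-02,
         4.79673716e+02],
       [-1.11224387e-01,  6.42870922e-01, -7.57856261e-01,
         1.14812291e+02],
       [ 9.93737137e-02, -7.51571292e-01, -6.52123806e-01,
         8.71267867e+02],
       [ 0.00000000e+00,  0.00000000e+00,  0.00000000e+00,
         1.00000000e+00]])}
```

View pics/top0.png

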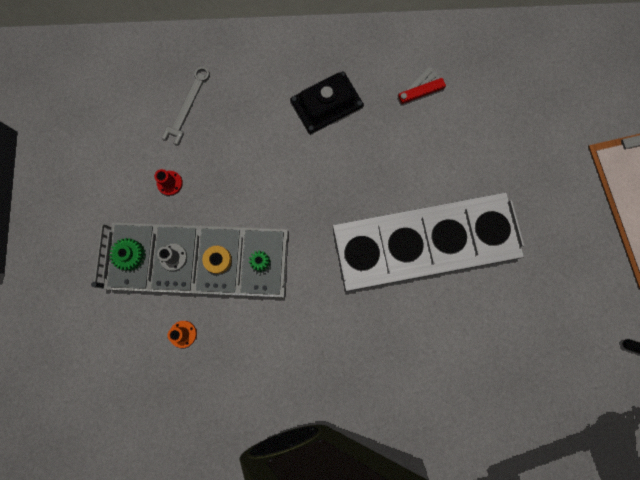

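View pics/side0.png

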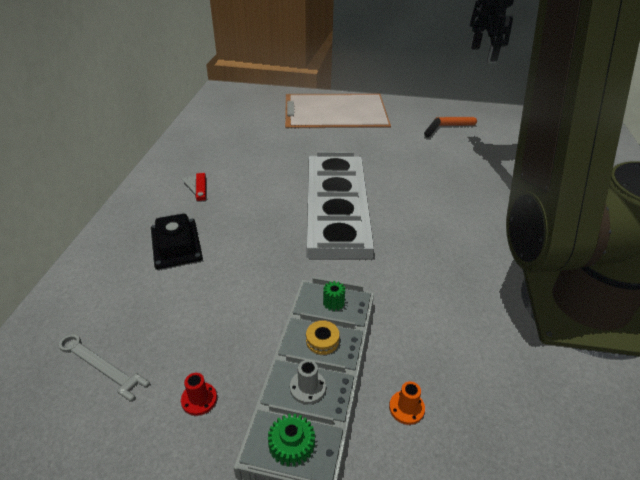

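The shelf is on the left, with big gear (127,254), bush (172,257), bearing (216,260) and pinion (260,261) from left to right. The rack is on the right, with discs at (361,253), (405,245), (449,237) and (492,229). So from left to right the rack gets pinion, bearing, bush, big gear. The orange and red flanged bushes are decoys.

```bash
cat > h.py <<'E'
import numpy as np,cv2
from workcell import *
def ray(n,uv,z):
    c=calibration(n);T=c["camera_from_world"];R=T[:3,:3];o=-R.T@T[:3,3]
    uv=np.atleast_2d(uv).astype(float)
    d=np.c_[(uv[:,0]-c["cx"])/c["fx"],(uv[:,1]-c["cy"])/c["fy"],np.ones(len(uv))]@R
    return o+d*((z-o[2])/d[:,2])[:,None]
def world(n,d):
    c=calibration(n);T=c["camera_from_world"]
    v,u=np.mgrid[:480,:640];p=np.stack([(u-c["cx"])/c["fx"]*d,(v-c["cy"])/c["fy"]*d,d],-1)
    return (p-T[:3,3])@T[:3,:3]
E
cat > m.py <<'E'
from h import *
p=cv2.imread("pics/top0.png");d=np.load("top0.npy");W=world("top",d);Z=W[...,2]
g=p.max(2)
print("discs")
D=[]
for u,v in[(361,253),(405,245),(449,237),(492,229)]:
    m=np.zeros((480,640),np.uint8);m[v-20:v+21,u-21:u+22]=(g[v-20:v+21,u-21:u+22]<60)
    n,l,s,c=cv2.connectedComponentsWithStats(m);k=l[v,u]
    D.append(ray("top",c[k],30)[0]);print(c[k],s[k],D[-1].round(1),"z",np.median(Z[l==k]).round(1))
D=np.array(D);print(np.diff(D,axis=0).round(1),"ang",np.arctan2(*(D[0]-D[3])[[0,1]]*[-1,1]))
print("parts")
P=[]
for nm,u,v,h in[("gear",127,252,68),("gear_t",127,254,56),("bush",167,252,84),("bearing",216,260,54),("pinion",260,261,70)]:
    w=Z[v-25:v+26,u-21:u+22]
    m=np.uint8(abs(w-h)<4); y,x=np.nonzero(m)
    if len(x)<9: print(nm,len(x),Z[v,u]);continue
    n,l,s,c=cv2.connectedComponentsWithStats(m);k=1+s[1:,4].argmax();y,x=np.nonzero(l==k)
    X=ray("top",np.c_[x+u-21,y+v-25],h)
    (cx,cy),r=cv2.minEnclosingCircle(X[:,:2].astype(np.float32))
    print(nm,len(x),"circ",round(cx,1),round(cy,1),"r",round(r,1),"mean",X.mean(0).round(1))
for nm,u,v in[("gate",103,255),("rackend",516,223),("orange",179,332),("red",163,178),("blackbox",327,92)]:
    w=Z[v-12:v+13,u-6:u+7];print(nm,np.percentile(w,[5,50,98]).round(0),W[v,u].round(0))
E
python3 m.py
```

```text
discs
[361.63243243 252.76972973] [345 236  35  35 925] [463.9 -91.3  30. ] z 31.6
[405.45887446 244.42532468] [388 228  35  34 924] [ 477.4 -175.7   30. ] z 31.6
[448.96332255 236.05933118] [432 220  35  34 927] [ 491.  -259.6   30. ] z 31.7
[492.48596112 227.92332613] [475 211  36  34 926] [ 504.2 -343.8   30. ] z 31.7
[[ 13.5 -84.4   0. ]
 [ 13.6 -84.    0. ]
 [ 13.2 -84.2   0. ]] ang 0.15795886987757685
parts
gear 207 circ 473.1 351.6 r 15.8 mean [472.4 352.1  68. ]
gear_t 503 circ 471.7 351.6 r 31.3 mean [471.5 349.9  56. ]
bush 186 circ 465.8 267.6 r 14.7 mean [465.3 267.9  84. ]
bearing 579 circ 457.1 182.3 r 26.2 mean [457.3 182.3  54. ]
pinion 239 circ 450.4 100.4 r 18.1 mean [450.  100.2  70. ]
gate [-0. 39. 55.] [474. 403.  37.]
rackend [-0. 31. 44.] [ 510. -384.   43.]
orange [ 2. 35. 53.] [326. 249.  50.]
red [ 0. 40. 53.] [619. 288.  50.]
blackbox [42. 49. 52.] [786. -35.  50.]
```

Run:
```python
from h import *
p=cv2.imread("pics/top0.png")
a=cv2.resize(p[215:305,90:295],None,fx=3.8,fy=3.8,interpolation=2)
cv2.imwrite("pics/c1.png",a)
```

```text
(no output)
```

View pics/c1.png

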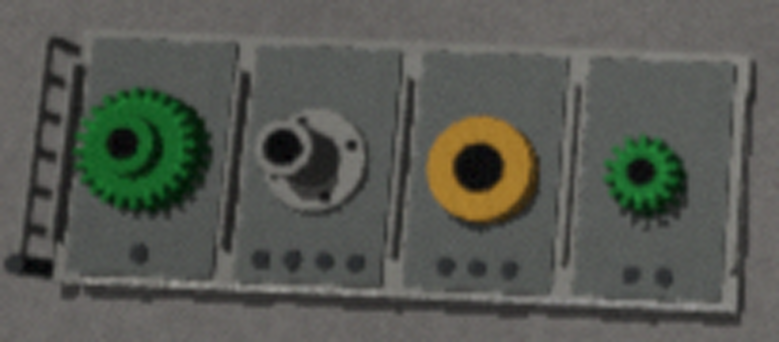

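The rivet counts confirm the parts, and the measured radii and heights agree with the given sizes. Rack yaw is +0.158 and shelf yaw about -0.087. I'll close the fingers along each rack's x axis. Pinion goes first.

```bash
cat > plan.py <<'E'
# usage: plan.py x,y,z,yaw,rows ...   prints tool-frame rows from the measured pose
import sys
from h import *
from scipy.spatial.transform import Rotation as Ro
s=state();p=s["tcp_pos"].copy();R=Ro.from_rotvec(s["eef_rot"]).as_matrix();yaw=np.arctan2(R[1,0],R[0,0])
print("t",round(s["time"],2),"p",p.round(1),"yaw",yaw.round(3),"tilt",R[2,:2].round(3),"w",round(s["grip_width"],3),"tip",tip_extent() if callable(tip_extent) else tip_extent)
rows=[]
for a in sys.argv[1:]:
    x,y,z,w,n=map(float,a.split(","));n=int(n)
    for k in range(n,0,-1):
        d=(np.array([x,y,z])-p)/k;t=(w-yaw)/k
        c,S=np.cos(yaw),np.sin(yaw)
        r=np.r_[(d[0]*c+d[1]*S)/40,(d[0]*S-d[1]*c)/40,-d[2]/40,-np.degrees(t)/6].round(2)
        if abs(r).max()>1 or np.linalg.norm(r[:3])>1.03: print("TOO FAST",r)
        v=r[:3]*40;p=p+[c*v[0]+S*v[1],S*v[0]-c*v[1],-v[2]];yaw-=np.radians(r[3]*6);rows.append(r.tolist())
for i in range(0,len(rows),5):print(rows[i:i+5])
E
python3 plan.py 480,-250,190,0.95,11 450.2,100.3,110,1.484,10
```

```text
t 0.1 p [ 188.8 -542.5  238.5] yaw 0.335 tilt [ 0.    -0.002] w 1.0 tip 8.0
[[0.84, -0.41, 0.11, -0.53], [0.87, -0.36, 0.11, -0.53], [0.88, -0.31, 0.11, -0.53], [0.9, -0.27, 0.11, -0.54], [0.91, -0.21, 0.11, -0.53]]
[[0.93, -0.16, 0.11, -0.54], [0.93, -0.11, 0.11, -0.53], [0.94, -0.06, 0.11, -0.54], [0.94, -0.01, 0.11, -0.53], [0.94, 0.05, 0.11, -0.54]]
[[0.93, 0.1, 0.11, -0.53], [0.67, -0.57, 0.2, -0.51], [0.7, -0.53, 0.2, -0.51], [0.73, -0.5, 0.2, -0.51], [0.75, -0.46, 0.2, -0.51]]
[[0.77, -0.42, 0.2, -0.51], [0.8, -0.37, 0.2, -0.51], [0.81, -0.33, 0.2, -0.51], [0.83, -0.29, 0.2, -0.51], [0.84, -0.24, 0.2, -0.51]]
[[0.86, -0.2, 0.2, -0.51]]
```

Request:
{"method": "servo_tool", "body": {
  "moves": [
    [0.84,-0.41,0.11,-0.53],
    [0.87,-0.36,0.11,-0.53],
    [0.88,-0.31,0.11,-0.53],
    [0.9,-0.27,0.11,-0.54],
    [0.91,-0.21,0.11,-0.53]
  ],
  "jaw": 1
}}

```text
time: 0.52
tcp_pos: [321.8, -408.9, 216.7]
eef_rot: [-2.993, -0.951, 0.0]
force: [0.2, -0.3, 0.1]
grip_width: 0.997
grasp_force: 0.0
```

Request:
{"method": "servo_tool", "body": {
  "moves": [
    [0.93,-0.16,0.11,-0.54],
    [0.93,-0.11,0.11,-0.53],
    [0.94,-0.06,0.11,-0.54],
    [0.94,-0.01,0.11,-0.53],
    [0.94,0.05,0.11,-0.54]
  ]
}}

```text
time: 0.93
tcp_pos: [454.6, -275.4, 194.8]
eef_rot: [-2.831, -1.362, 0.001]
force: [-0.1, 0.1, 0.2]
grip_width: 1.006
grasp_force: 0.0
```

Request:
{"method": "servo_tool", "body": {
  "moves": [
    [0.93,0.1,0.11,-0.53],
    [0.67,-0.57,0.2,-0.51],
    [0.7,-0.53,0.2,-0.51],
    [0.73,-0.5,0.2,-0.51],
    [0.75,-0.46,0.2,-0.51]
  ]
}}

```text
time: 1.35
tcp_pos: [467.9, -108.5, 158.1]
eef_rot: [-2.622, -1.729, 0.001]
force: [0.5, -0.4, 1.1]
grip_width: 0.997
grasp_force: 0.0
```

Request:
{"method": "servo_tool", "body": {
  "moves": [
    [0.77,-0.42,0.2,-0.51],
    [0.8,-0.37,0.2,-0.51],
    [0.81,-0.33,0.2,-0.51],
    [0.83,-0.29,0.2,-0.51],
    [0.84,-0.24,0.2,-0.51]
  ]
}}

```text
time: 1.77
tcp_pos: [452.6, 66.1, 118.4]
eef_rot: [-2.369, -2.063, 0.0]
force: [-0.3, -0.2, 0.6]
grip_width: 0.999
grasp_force: 0.0
```

Request:
{"method": "servo_tool", "body": {
  "moves": [
    [0.86,-0.2,0.2,-0.51],
    [0,0,0,0],
    [0,0,0,0]
  ]
}}

```text
time: 2.02
tcp_pos: [449.3, 101.3, 110.2]
eef_rot: [-2.311, -2.126, 0.003]
force: [-0.2, 0.1, -0.0]
grip_width: 1.001
grasp_force: 0.0
```

```bash
python3 plan.py 450.2,100.3,49,1.484,3
python3 - <<'E'
from h import *
p,d=snapshot("side");cv2.imwrite("pics/s1.png",p)
E
```

```text
t 2.02 p [449.3 101.3 110.2] yaw 1.488 tilt [-0.001 -0.002] w 1.001 tip 8.0
[[-0.01, 0.01, 0.51, 0.01], [-0.01, 0.01, 0.51, 0.01], [-0.0, 0.01, 0.51, 0.01]]
```

View pics/s1.png

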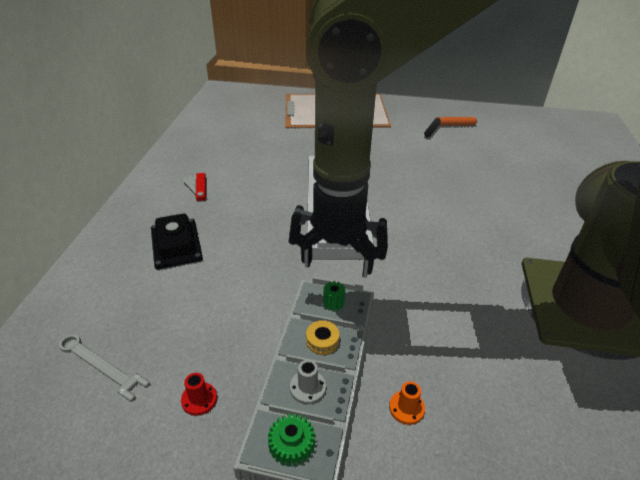

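The fingers straddle the pinion at (334,295), as intended. I'll descend with a margin for the forward swing of the pads, then close.

Request:
{"method": "servo_tool", "body": {
  "moves": [
    [-0.02,0.02,0.5,0],
    [0,0,0.5,0],
    [0,0,0.38,0],
    [0,0,0,0]
  ]
}}

```text
time: 2.4
tcp_pos: [449.5, 97.0, 53.8]
eef_rot: [-2.317, -2.118, 0.006]
force: [-0.4, -0.4, 0.3]
grip_width: 1.004
grasp_force: 0.0
```

Request:
{"method": "servo_tool", "body": {
  "moves": [
    [0,0,0,0],
    [0,0,0,0],
    [0,0,0,0],
    [0,0,0,0],
    [0,0,0,0]
  ],
  "jaw": 0
}}

```text
time: 2.82
tcp_pos: [452.1, 98.7, 57.0]
eef_rot: [2.315, 2.121, 0.003]
force: [-1.3, -2.0, 6.0]
grip_width: 0.399
grasp_force: 59.2
```

```bash
python3 plan.py
```

```text
t 2.82 p [452.1  98.7  57. ] yaw 1.483 tilt [0.    0.003] w 0.399 tip 8.0
```

```bash
python3 plan.py 452,98,120,1.483,2 464,-92.7,110,1.729,6
```

```text
t 2.82 p [452.1  98.7  57. ] yaw 1.483 tilt [0.    0.003] w 0.399 tip 8.0
[[-0.01, -0.0, -0.79, 0.0], [-0.01, -0.0, -0.78, 0.0], [-0.79, 0.12, 0.04, -0.39], [-0.79, 0.09, 0.04, -0.39], [-0.79, 0.05, 0.04, -0.39]]
[[-0.8, 0.02, 0.04, -0.39], [-0.79, -0.01, 0.04, -0.39], [-0.8, -0.04, 0.05, -0.39]]
```

Request:
{"method": "servo_tool", "body": {
  "moves": [
    [0,0,-0.79,0],
    [0,0,-0.79,0],
    [-0.79,0.12,0.04,-0.39],
    [-0.79,0.09,0.04,-0.39],
    [-0.79,0.05,0.04,-0.39]
  ]
}}

```text
time: 3.23
tcp_pos: [457.9, 3.0, 115.7]
eef_rot: [2.175, 2.263, 0.004]
force: [0.9, 0.4, -1.0]
grip_width: 0.399
grasp_force: 59.9
```

Request:
{"method": "servo_tool", "body": {
  "moves": [
    [-0.8,0.02,0.04,-0.39],
    [-0.8,0,0.04,-0.39],
    [-0.8,-0.04,0.05,-0.39],
    [0,0,0,0],
    [0,0,0,0]
  ]
}}

```text
time: 3.65
tcp_pos: [463.8, -93.8, 109.4]
eef_rot: [2.044, 2.385, 0.001]
force: [-0.4, 1.0, -0.2]
grip_width: 0.4
grasp_force: 59.9
```

```bash
python3 plan.py 464,-92.7,54.5,1.729,3
```

```text
t 3.65 p [463.8 -93.8 109.4] yaw 1.725 tilt [-0.     0.001] w 0.4 tip 8.0
[[0.01, 0.0, 0.46, -0.01], [0.01, 0.0, 0.46, -0.02], [0.01, 0.01, 0.45, -0.01]]
```

Request:
{"method": "servo_tool", "body": {
  "moves": [
    [0.01,0,0.45,0],
    [0.01,0,0.45,0],
    [0.01,0,0.45,0],
    [0,0,0,0],
    [0,0,0,0]
  ]
}}

```text
time: 4.07
tcp_pos: [462.3, -89.7, 54.6]
eef_rot: [-2.037, -2.389, 0.001]
force: [0.5, 0.0, -0.8]
grip_width: 0.398
grasp_force: 64.2
```

Request:
{"method": "servo_tool", "body": {
  "moves": [
    [0,0,0,0],
    [0,0,0,0],
    [0,0,0,0]
  ]
}}

```text
time: 4.32
tcp_pos: [464.0, -90.9, 55.9]
eef_rot: [2.038, 2.389, 0.001]
force: [0.3, 1.0, -0.2]
grip_width: 0.4
grasp_force: 64.2
```

```bash
python3 plan.py 464,-92.7,54,1.729,1;python3 - <<'E'
from h import *
p,d=snapshot("side");cv2.imwrite("pics/s2.png",cv2.resize(p[120:320,220:460],None,fx=3,fy=3))
E
```

```text
t 4.32 p [464.  -90.9  55.9] yaw 1.729 tilt [-0.001  0.002] w 0.4 tip 8.0
[[-0.04, -0.01, 0.05, 0.0]]
```

View pics/s2.png

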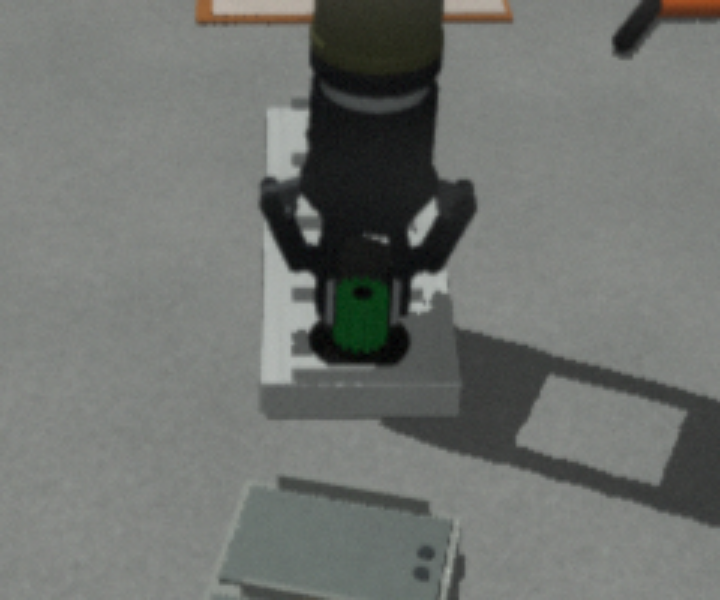

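The pinion is upright over the disc at (360,340) in the crop. I'll lower the last 2 to 3 mm, release and back up.

Request:
{"method": "servo_tool", "body": {
  "moves": [
    [-0.02,0,0.06,0],
    [0,0,0,0],
    [0,0,0,0]
  ]
}}

```text
time: 4.62
tcp_pos: [463.4, -91.9, 52.6]
eef_rot: [2.04, 2.389, 0.0]
force: [0.3, -0.0, -1.4]
grip_width: 0.399
grasp_force: 64.2
```

Request:
{"method": "servo_tool", "body": {
  "moves": [
    [0,0,0,0],
    [0,0,0,0],
    [0,0,0,0],
    [0,0,0,0]
  ],
  "jaw": 1
}}

```text
time: 4.95
tcp_pos: [463.5, -91.9, 52.5]
eef_rot: [2.039, 2.39, 0.0]
force: [-0.4, 0.3, -0.1]
grip_width: 0.938
grasp_force: 0.0
```

```bash
python3 plan.py 464,-91,130,1.729,3 457.2,182.3,100,1.484,7
```

```text
t 4.95 p [463.5 -91.9  52.5] yaw 1.729 tilt [-0.  0.] w 0.938 tip 8.0
[[0.01, 0.01, -0.65, -0.0], [0.01, 0.0, -0.64, -0.0], [0.0, 0.01, -0.65, -0.0], [0.97, 0.13, 0.11, 0.33], [0.97, 0.1, 0.11, 0.33]]
[[0.97, 0.06, 0.11, 0.34], [0.98, 0.03, 0.11, 0.33], [0.98, -0.01, 0.1, 0.34], [0.97, -0.04, 0.11, 0.33], [0.97, -0.08, 0.1, 0.34]]
```

Request:
{"method": "servo_tool", "body": {
  "moves": [
    [0,0,-0.65,0],
    [0,0,-0.65,0],
    [0,0,-0.65,0],
    [0.97,0.13,0.11,0.33],
    [0.97,0.1,0.11,0.33]
  ]
}}

```text
time: 5.37
tcp_pos: [464.4, -14.8, 123.9]
eef_rot: [2.125, 2.306, 0.006]
force: [0.6, 1.6, -0.9]
grip_width: 1.0
grasp_force: 0.0
```

Request:
{"method": "servo_tool", "body": {
  "moves": [
    [0.97,0.06,0.11,0.33],
    [0.98,0.03,0.11,0.33],
    [0.98,0,0.1,0.34],
    [0.97,-0.04,0.11,0.33],
    [0.97,-0.08,0.1,0.34]
  ]
}}

```text
time: 5.78
tcp_pos: [456.4, 183.1, 100.4]
eef_rot: [2.317, 2.121, 0.0]
force: [1.0, 1.4, 0.6]
grip_width: 1.001
grasp_force: 0.0
```

Request:
{"method": "servo_tool", "body": {
  "moves": [
    [0,0,0,0],
    [0,0,0,0],
    [0,0,0,0],
    [0,0,0,0]
  ]
}}

```text
time: 6.12
tcp_pos: [456.5, 180.2, 100.5]
eef_rot: [2.316, 2.123, -0.001]
force: [-0.3, -0.4, -0.4]
grip_width: 0.996
grasp_force: 0.0
```

```bash
python3 plan.py 457.2,182.3,48,1.484,3;python3 - <<'E'
from h import *
p,d=snapshot("side");cv2.imwrite("pics/s3.png",p[130:430,180:480])
E
```

```text
t 6.12 p [456.5 180.2 100.5] yaw 1.484 tilt [-0.001 -0.   ] w 0.996 tip 8.0
[[0.02, 0.0, 0.44, 0.0], [0.02, 0.01, 0.44, 0.0], [0.01, 0.0, 0.43, 0.0]]
```

View pics/s3.png

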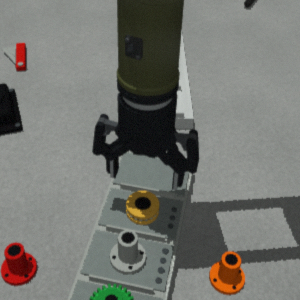

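Aligned over the bearing at (142,207) in the crop.

Request:
{"method": "servo_tool", "body": {
  "moves": [
    [0.02,0,0.44,0],
    [0.02,0,0.44,0],
    [0.01,0,0.43,0],
    [0,0,0,0],
    [0,0,0,0]
  ]
}}

```text
time: 6.58
tcp_pos: [456.3, 181.8, 47.7]
eef_rot: [-2.317, -2.121, 0.003]
force: [0.3, 0.3, 0.0]
grip_width: 0.996
grasp_force: 0.0
```

Request:
{"method": "servo_tool", "body": {
  "moves": [
    [0,0,0,0],
    [0,0,0,0],
    [0,0,0,0],
    [0,0,0,0],
    [0,0,0,0]
  ],
  "jaw": 0
}}

```text
time: 7.0
tcp_pos: [457.9, 183.2, 49.7]
eef_rot: [2.314, 2.123, 0.003]
force: [0.2, -2.2, 6.9]
grip_width: 0.579
grasp_force: 60.7
```

```bash
python3 plan.py 456.5,182,120,1.484,3 477.4,-175.7,108,1.729,10
```

```text
t 7.0 p [457.9 183.2  49.7] yaw 1.485 tilt [0.001 0.003] w 0.579 tip 8.0
[[-0.01, -0.01, -0.59, 0.0], [-0.01, -0.01, -0.58, 0.0], [-0.01, -0.01, -0.59, 0.01], [-0.89, 0.13, 0.03, -0.23], [-0.89, 0.11, 0.03, -0.23]]
[[-0.89, 0.09, 0.03, -0.24], [-0.89, 0.06, 0.03, -0.23], [-0.9, 0.04, 0.03, -0.24], [-0.9, 0.02, 0.03, -0.23], [-0.89, -0.0, 0.03, -0.24]]
[[-0.9, -0.02, 0.03, -0.23], [-0.89, -0.05, 0.03, -0.24], [-0.89, -0.07, 0.03, -0.23]]
```

Request:
{"method": "servo_tool", "body": {
  "moves": [
    [0,0,-0.59,0],
    [0,0,-0.59,0],
    [-0.02,-0.02,-0.59,0],
    [-0.89,0.13,0.03,-0.23],
    [-0.89,0.11,0.03,-0.23]
  ]
}}

```text
time: 7.42
tcp_pos: [462.2, 111.8, 118.9]
eef_rot: [2.254, 2.183, 0.008]
force: [0.5, -0.4, -2.3]
grip_width: 0.576
grasp_force: 63.7
```

Request:
{"method": "servo_tool", "body": {
  "moves": [
    [-0.89,0.09,0.03,-0.23],
    [-0.89,0.06,0.03,-0.24],
    [-0.9,0.04,0.03,-0.24],
    [-0.9,0.02,0.03,-0.23],
    [-0.89,0,0.03,-0.24]
  ]
}}

```text
time: 7.83
tcp_pos: [470.4, -69.6, 111.0]
eef_rot: [2.122, 2.316, 0.001]
force: [1.0, -0.7, -1.4]
grip_width: 0.578
grasp_force: 63.7
```

Request:
{"method": "servo_tool", "body": {
  "moves": [
    [-0.9,-0.02,0.03,-0.23],
    [-0.89,-0.05,0.03,-0.24],
    [-0.89,-0.07,0.03,-0.23],
    [0,0,0,0],
    [0,0,0,0]
  ]
}}

```text
time: 8.25
tcp_pos: [477.2, -177.3, 107.2]
eef_rot: [2.042, 2.386, 0.0]
force: [-0.9, 0.9, -2.0]
grip_width: 0.577
grasp_force: 63.6
```

Request:
{"method": "servo_tool", "body": {
  "moves": [
    [0,0,0,0],
    [0,0,0,0],
    [0,0,0,0]
  ]
}}

```text
time: 8.5
tcp_pos: [476.5, -173.7, 106.9]
eef_rot: [-2.036, -2.392, -0.0]
force: [0.5, 0.1, -1.4]
grip_width: 0.578
grasp_force: 63.6
```

```bash
python3 plan.py 477.4,-175.3,49,1.729,3
```

```text
t 8.5 p [ 476.5 -173.7  106.9] yaw 1.731 tilt [ 0.001 -0.001] w 0.578 tip 8.0
[[-0.01, 0.01, 0.48, 0.01], [-0.02, 0.0, 0.48, 0.01], [-0.01, 0.01, 0.49, 0.0]]
```

Request:
{"method": "servo_tool", "body": {
  "moves": [
    [-0.01,0.01,0.48,0],
    [-0.02,0.01,0.48,0],
    [0,0.01,0.48,0],
    [0,0,0,0],
    [0,0,0,0]
  ]
}}

```text
time: 8.92
tcp_pos: [477.4, -174.7, 48.7]
eef_rot: [-2.034, -2.39, 0.001]
force: [-0.0, -0.6, -2.8]
grip_width: 0.577
grasp_force: 63.6
```

Request:
{"method": "servo_tool", "body": {
  "moves": [
    [0,0,0.05,0],
    [0,0,0,0],
    [0,0,0,0],
    [0,0,0,0]
  ]
}}

```text
time: 9.25
tcp_pos: [478.9, -176.4, 48.2]
eef_rot: [2.037, 2.39, 0.001]
force: [1.0, -0.1, -2.4]
grip_width: 0.582
grasp_force: 63.6
```

```bash
python3 plan.py 477.4,-175.3,45.5,1.729,1;python3 - <<'E'
from h import *
p,d=snapshot("side");cv2.imwrite("pics/s4.png",cv2.resize(p[120:280,260:430],None,fx=3,fy=3))
E
```

```text
t 9.25 p [ 478.9 -176.4   48.2] yaw 1.73 tilt [-0.001  0.001] w 0.582 tip 8.0
[[0.03, -0.03, 0.07, 0.01]]
```

View pics/s4.png

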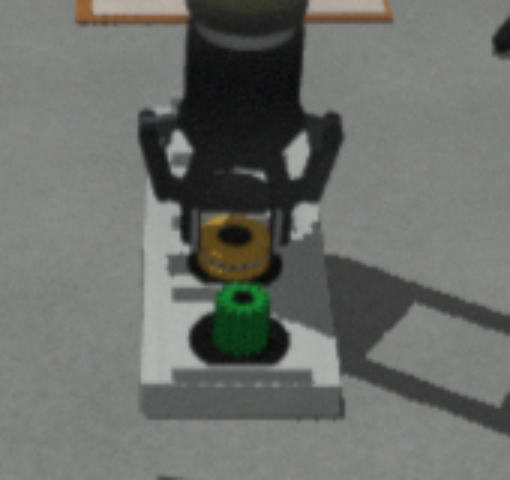

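The pinion stands centred on its disc at (240,340). The bearing is held level over the next bay at (233,255). I'll lower about 3 mm and release.

Request:
{"method": "servo_tool", "body": {
  "moves": [
    [0.02,-0.02,0.07,0],
    [0,0,0,0],
    [0,0,0,0]
  ]
}}

```text
time: 9.55
tcp_pos: [478.5, -176.2, 45.8]
eef_rot: [2.036, 2.388, 0.001]
force: [-0.8, 0.2, 6.4]
grip_width: 0.577
grasp_force: 64.5
```

Request:
{"method": "servo_tool", "body": {
  "moves": [
    [0,0,0,0],
    [0,0,0,0],
    [0,0,0,0],
    [0,0,0,0]
  ],
  "jaw": 1
}}

```text
time: 9.88
tcp_pos: [477.3, -175.5, 44.4]
eef_rot: [-2.038, -2.39, 0.0]
force: [0.6, 0.6, -0.1]
grip_width: 0.998
grasp_force: 0.0
```

```bash
python3 plan.py 477.4,-175.7,130,1.729,3 465.6,267.7,130,1.484,12
```

```text
t 9.88 p [ 477.3 -175.5   44.4] yaw 1.73 tilt [ 0. -0.] w 0.998 tip 8.0
[[-0.0, 0.0, -0.71, 0.0], [-0.0, 0.0, -0.71, 0.0], [-0.01, 0.0, -0.72, 0.01], [0.92, 0.12, 0.0, 0.19], [0.92, 0.1, 0.0, 0.2]]
[[0.92, 0.08, 0.0, 0.19], [0.92, 0.07, 0.0, 0.2], [0.92, 0.05, 0.0, 0.19], [0.92, 0.03, 0.0, 0.2], [0.93, 0.01, 0.0, 0.19]]
[[0.92, -0.01, 0.0, 0.2], [0.93, -0.03, 0.0, 0.19], [0.92, -0.05, 0.0, 0.2], [0.92, -0.07, 0.0, 0.19], [0.92, -0.09, 0.0, 0.2]]
```

Contact confirmed with 6.4 N. Next is the bush.

Request:
{"method": "servo_tool", "body": {
  "moves": [
    [0,0,-0.71,0],
    [0,0,-0.71,0],
    [0,0,-0.71,0],
    [0.92,0.12,0,0.19],
    [0.92,0.1,0,0.2]
  ]
}}

```text
time: 10.3
tcp_pos: [477.5, -102.8, 131.8]
eef_rot: [2.089, 2.339, 0.004]
force: [-0.3, 0.7, -1.0]
grip_width: 1.004
grasp_force: 0.0
```

Request:
{"method": "servo_tool", "body": {
  "moves": [
    [0.92,0.08,0,0.19],
    [0.92,0.07,0,0.2],
    [0.92,0.05,0,0.19],
    [0.92,0.03,0,0.2],
    [0.93,0.01,0,0.19]
  ]
}}

```text
time: 10.72
tcp_pos: [470.0, 84.8, 129.7]
eef_rot: [-2.205, -2.238, 0.0]
force: [0.4, -0.3, 0.6]
grip_width: 0.996
grasp_force: 0.0
```

Request:
{"method": "servo_tool", "body": {
  "moves": [
    [0.92,-0.01,0,0.2],
    [0.93,-0.03,0,0.19],
    [0.92,-0.05,0,0.2],
    [0.92,-0.07,0,0.19],
    [0.92,-0.09,0,0.2]
  ]
}}

```text
time: 11.13
tcp_pos: [464.4, 269.7, 129.5]
eef_rot: [-2.316, -2.123, 0.001]
force: [0.6, -0.2, -0.1]
grip_width: 0.999
grasp_force: 0.0
```

Request:
{"method": "servo_tool", "body": {
  "moves": [
    [0,0,0,0],
    [0,0,0,0],
    [0,0,0,0],
    [0,0,0,0],
    [0,0,0,0]
  ]
}}

```text
time: 11.55
tcp_pos: [464.9, 266.4, 129.6]
eef_rot: [-2.317, -2.122, 0.001]
force: [0.3, -0.7, 0.3]
grip_width: 0.997
grasp_force: 0.0
```

```bash
python3 plan.py 465.6,267.7,69,1.484,3;python3 - <<'E'
from h import *
p,d=snapshot("side");cv2.imwrite("pics/s5.png",p[130:480,180:480])
E
```

```text
t 11.55 p [464.9 266.4 129.6] yaw 1.483 tilt [-0.001 -0.001] w 0.997 tip 8.0
[[0.01, 0.0, 0.5, -0.0], [0.01, 0.01, 0.51, -0.0], [0.01, 0.0, 0.5, -0.01]]
```

View pics/s5.png

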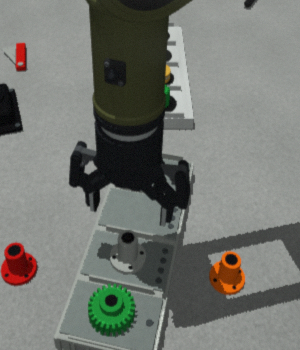

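Aligned over the bush at (127,245) in the crop. I'll grip the barrel above the flange.

Request:
{"method": "servo_tool", "body": {
  "moves": [
    [0.01,0,0.52,0],
    [0.01,0.01,0.52,0],
    [0.01,0,0.52,0],
    [0,0,0,0],
    [0,0,0,0]
  ]
}}

```text
time: 12.02
tcp_pos: [464.8, 267.8, 66.6]
eef_rot: [-2.316, -2.122, 0.005]
force: [0.0, 0.2, 0.4]
grip_width: 0.995
grasp_force: 0.0
```

Request:
{"method": "servo_tool", "body": {
  "moves": [
    [0,0,0,0],
    [0,0,0,0],
    [0,0,0,0],
    [0,0,0,0],
    [0,0,0,0]
  ],
  "jaw": 0
}}

```text
time: 12.43
tcp_pos: [466.2, 269.4, 68.3]
eef_rot: [2.314, 2.123, 0.003]
force: [-4.8, -3.0, 12.0]
grip_width: 0.304
grasp_force: 59.6
```

Request:
{"method": "servo_tool", "body": {
  "moves": [
    [0,0,0,0],
    [0,0,0,0]
  ]
}}

```text
time: 12.6
tcp_pos: [466.3, 269.4, 68.4]
eef_rot: [2.314, 2.123, 0.003]
force: [1.1, -0.4, 6.7]
grip_width: 0.306
grasp_force: 58.8
```

```bash
python3 plan.py 465.6,267.5,140,1.484,3 491,-259.4,130,1.729,14
```

```text
t 12.6 p [466.3 269.4  68.4] yaw 1.485 tilt [0.001 0.002] w 0.306 tip 8.0
[[-0.02, -0.0, -0.6, 0.0], [-0.01, -0.01, -0.6, 0.0], [-0.02, -0.0, -0.59, 0.01], [-0.93, 0.13, 0.02, -0.17], [-0.94, 0.11, 0.02, -0.17]]
[[-0.94, 0.09, 0.02, -0.17], [-0.94, 0.08, 0.02, -0.17], [-0.94, 0.06, 0.02, -0.17], [-0.94, 0.04, 0.02, -0.17], [-0.94, 0.03, 0.02, -0.17]]
[[-0.94, 0.01, 0.02, -0.16], [-0.94, -0.01, 0.01, -0.17], [-0.94, -0.02, 0.02, -0.16], [-0.94, -0.04, 0.01, -0.17], [-0.94, -0.06, 0.02, -0.16]]
[[-0.94, -0.07, 0.01, -0.17], [-0.94, -0.08, 0.02, -0.16]]
```

Request:
{"method": "servo_tool", "body": {
  "moves": [
    [0,0,-0.6,0],
    [0,0,-0.6,0],
    [-0.02,0,-0.6,0],
    [-0.93,0.13,0.02,-0.17],
    [-0.94,0.11,0.02,-0.17]
  ]
}}

```text
time: 13.02
tcp_pos: [470.8, 194.3, 139.3]
eef_rot: [2.27, 2.169, 0.007]
force: [0.8, -1.2, -4.1]
grip_width: 0.307
grasp_force: 60.1
```

Request:
{"method": "servo_tool", "body": {
  "moves": [
    [-0.94,0.09,0.02,-0.17],
    [-0.94,0.08,0.02,-0.17],
    [-0.94,0.06,0.02,-0.17],
    [-0.94,0.04,0.02,-0.17],
    [-0.94,0.03,0.02,-0.17]
  ]
}}

```text
time: 13.43
tcp_pos: [477.4, 3.2, 133.3]
eef_rot: [-2.176, -2.264, 0.001]
force: [1.1, -0.5, -3.6]
grip_width: 0.307
grasp_force: 60.1
```

Request:
{"method": "servo_tool", "body": {
  "moves": [
    [-0.94,0.01,0.02,-0.16],
    [-0.94,-0.01,0.01,-0.17],
    [-0.94,-0.02,0.02,-0.16],
    [-0.94,-0.04,0.01,-0.17],
    [-0.94,-0.06,0.02,-0.16]
  ]
}}

```text
time: 13.85
tcp_pos: [486.5, -184.6, 130.1]
eef_rot: [-2.077, -2.355, 0.0]
force: [0.8, -0.1, -2.2]
grip_width: 0.305
grasp_force: 60.1
```

Request:
{"method": "servo_tool", "body": {
  "moves": [
    [-0.94,-0.07,0.01,-0.17],
    [-0.94,-0.08,0.02,-0.16],
    [0,0,0,0],
    [0,0,0,0],
    [0,0,0,0]
  ]
}}

```text
time: 14.27
tcp_pos: [490.3, -257.9, 128.5]
eef_rot: [-2.038, -2.387, -0.0]
force: [0.1, 0.6, -3.0]
grip_width: 0.307
grasp_force: 60.2
```

Request:
{"method": "servo_tool", "body": {
  "moves": [
    [0,0,0,0],
    [0,0,0,0],
    [0,0,0,0]
  ]
}}

```text
time: 14.52
tcp_pos: [491.2, -257.0, 129.3]
eef_rot: [-2.036, -2.392, -0.0]
force: [-0.7, -0.1, -3.0]
grip_width: 0.297
grasp_force: 60.2
```

```bash
python3 plan.py 491,-258.2,68,1.729,3
```

```text
t 14.52 p [ 491.2 -257.   129.3] yaw 1.731 tilt [ 0.001 -0.   ] w 0.297 tip 8.0
[[-0.01, -0.0, 0.51, 0.01], [-0.01, -0.01, 0.51, 0.01], [-0.01, -0.0, 0.51, 0.0]]
```

Request:
{"method": "servo_tool", "body": {
  "moves": [
    [-0.01,0,0.5,0],
    [-0.01,0,0.5,0],
    [-0.01,0,0.5,0],
    [0,0,0,0],
    [0,0,0,0]
  ]
}}

```text
time: 14.93
tcp_pos: [490.8, -258.4, 68.6]
eef_rot: [-2.035, -2.389, 0.001]
force: [-0.0, -0.2, -3.4]
grip_width: 0.303
grasp_force: 60.0
```

Request:
{"method": "servo_tool", "body": {
  "moves": [
    [0,0,0.05,0],
    [0,0,0,0],
    [0,0,0,0],
    [0,0,0,0]
  ]
}}

```text
time: 15.27
tcp_pos: [492.2, -260.0, 68.3]
eef_rot: [2.037, 2.389, 0.0]
force: [1.0, -0.1, -3.7]
grip_width: 0.304
grasp_force: 60.0
```

```bash
python3 plan.py 491,-258.2,64.2,1.729,1;python3 - <<'E'
from h import *
p,d=snapshot("side");cv2.imwrite("pics/s6.png",cv2.resize(p[120:280,260:430],None,fx=3,fy=3))
E
```

```text
t 15.27 p [ 492.2 -260.    68.3] yaw 1.73 tilt [-0.001  0.001] w 0.304 tip 8.0
[[0.05, -0.02, 0.1, 0.01]]
```

View pics/s6.png

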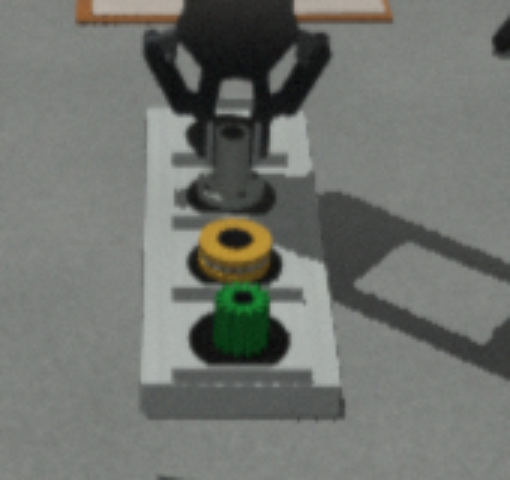

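The bush hangs upright over its disc at (232,188), and the bearing is centred behind the pinion. I'll lower the last 4 mm and release.

Request:
{"method": "servo_tool", "body": {
  "moves": [
    [0.03,-0.02,0.05,0],
    [0,0,0.05,0],
    [0,0,0,0],
    [0,0,0,0]
  ]
}}

```text
time: 15.65
tcp_pos: [490.7, -258.7, 64.4]
eef_rot: [2.038, 2.39, 0.0]
force: [-2.7, 1.0, 4.7]
grip_width: 0.303
grasp_force: 61.3
```

Request:
{"method": "servo_tool", "body": {
  "moves": [
    [0,0,0,0],
    [0,0,0,0],
    [0,0,0,0],
    [0,0,0,0]
  ],
  "jaw": 1
}}

```text
time: 15.98
tcp_pos: [490.7, -258.7, 63.3]
eef_rot: [2.038, 2.39, 0.0]
force: [1.3, 0.5, -1.2]
grip_width: 0.858
grasp_force: 0.0
```

```bash
python3 plan.py 491,-258.5,140,1.729,3 472.4,351.6,120,1.484,16
```

```text
t 15.98 p [ 490.7 -258.7   63.3] yaw 1.73 tilt [-0.  0.] w 0.858 tip 8.0
[[0.0, 0.0, -0.64, 0.0], [0.0, 0.0, -0.64, 0.0], [0.0, 0.01, -0.64, 0.01], [0.95, 0.12, 0.03, 0.15], [0.95, 0.11, 0.03, 0.15]]
[[0.95, 0.09, 0.03, 0.15], [0.95, 0.08, 0.03, 0.15], [0.95, 0.06, 0.03, 0.14], [0.95, 0.05, 0.03, 0.15], [0.95, 0.03, 0.03, 0.14]]
[[0.95, 0.02, 0.03, 0.15], [0.95, 0.0, 0.03, 0.14], [0.96, -0.01, 0.03, 0.15], [0.95, -0.03, 0.03, 0.14], [0.95, -0.04, 0.03, 0.15]]
[[0.96, -0.05, 0.04, 0.14], [0.95, -0.07, 0.03, 0.15], [0.95, -0.08, 0.04, 0.14], [0.95, -0.1, 0.03, 0.15]]
```

Request:
{"method": "servo_tool", "body": {
  "moves": [
    [0,0,-0.64,0],
    [0,0,-0.64,0],
    [0,0,-0.64,0],
    [0.95,0.12,0.03,0.15],
    [0.95,0.11,0.03,0.15]
  ]
}}

```text
time: 16.4
tcp_pos: [490.6, -183.9, 139.8]
eef_rot: [2.077, 2.349, 0.003]
force: [0.7, 1.0, -0.9]
grip_width: 1.003
grasp_force: 0.0
```

Request:
{"method": "servo_tool", "body": {
  "moves": [
    [0.95,0.09,0.03,0.15],
    [0.95,0.08,0.03,0.15],
    [0.95,0.06,0.03,0.14],
    [0.95,0.05,0.03,0.15],
    [0.95,0.03,0.03,0.14]
  ]
}}

```text
time: 16.82
tcp_pos: [482.0, 9.9, 131.7]
eef_rot: [2.165, 2.276, 0.0]
force: [0.8, -0.1, -0.9]
grip_width: 1.0
grasp_force: 0.0
```

Request:
{"method": "servo_tool", "body": {
  "moves": [
    [0.95,0.02,0.03,0.15],
    [0.95,0,0.03,0.14],
    [0.95,-0.01,0.03,0.15],
    [0.95,-0.03,0.03,0.14],
    [0.95,-0.04,0.03,0.15]
  ]
}}

```text
time: 17.23
tcp_pos: [475.6, 200.1, 125.7]
eef_rot: [2.25, 2.192, 0.0]
force: [0.9, 0.0, -0.2]
grip_width: 0.998
grasp_force: 0.0
```

Request:
{"method": "servo_tool", "body": {
  "moves": [
    [0.96,-0.05,0.04,0.14],
    [0.95,-0.07,0.03,0.15],
    [0.95,-0.08,0.04,0.14],
    [0.95,-0.1,0.03,0.15],
    [0,0,0,0]
  ]
}}

```text
time: 17.65
tcp_pos: [471.9, 358.4, 120.1]
eef_rot: [-2.31, -2.126, -0.008]
force: [-0.1, 1.0, 0.6]
grip_width: 1.0
grasp_force: 0.0
```

Request:
{"method": "servo_tool", "body": {
  "moves": [
    [0,0,0,0],
    [0,0,0,0],
    [0,0,0,0],
    [0,0,0,0],
    [0,0,0,0]
  ]
}}

```text
time: 18.07
tcp_pos: [471.5, 349.6, 120.2]
eef_rot: [2.317, 2.121, -0.001]
force: [0.5, -0.2, 0.8]
grip_width: 0.997
grasp_force: 0.0
```

```bash
python3 plan.py 472,351.6,49,1.484,4;python3 - <<'E'
from h import *
p,d=snapshot("side");cv2.imwrite("pics/s7.png",p[130:480,180:480])
E
```

```text
t 18.07 p [471.5 349.6 120.2] yaw 1.483 tilt [-0. -0.] w 0.997 tip 8.0
[[0.01, 0.0, 0.45, -0.0], [0.01, 0.0, 0.44, -0.0], [0.02, 0.0, 0.45, -0.01], [0.01, 0.01, 0.44, -0.0]]
```

View pics/s7.png

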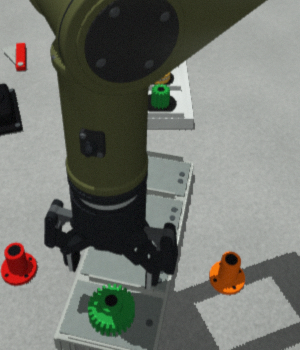

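Aligned over the big gear at (110,305) in the crop. I'll descend and grip across the teeth.

Request:
{"method": "servo_tool", "body": {
  "moves": [
    [0.01,0,0.45,0],
    [0.01,0,0.45,0],
    [0.01,0,0.45,0],
    [0,0,0.45,0],
    [0,0,0,0]
  ]
}}

```text
time: 18.53
tcp_pos: [469.5, 350.1, 45.1]
eef_rot: [-2.316, -2.122, 0.01]
force: [-0.9, -0.1, -0.6]
grip_width: 1.002
grasp_force: 0.0
```

Request:
{"method": "servo_tool", "body": {
  "moves": [
    [0,0,0,0],
    [0,0,0,0]
  ]
}}

```text
time: 18.7
tcp_pos: [472.1, 352.2, 48.9]
eef_rot: [2.316, 2.123, 0.002]
force: [-0.0, -0.8, -0.0]
grip_width: 1.003
grasp_force: 0.0
```

Request:
{"method": "servo_tool", "body": {
  "moves": [
    [0,0,0,0],
    [0,0,0,0],
    [0,0,0,0],
    [0,0,0,0],
    [0,0,0,0]
  ],
  "jaw": 0
}}

```text
time: 19.12
tcp_pos: [472.4, 352.8, 50.0]
eef_rot: [2.315, 2.123, 0.005]
force: [0.4, -1.4, 6.0]
grip_width: 0.67
grasp_force: 62.8
```

```bash
python3 plan.py 472,351.5,150,1.484,3 504.2,-343.8,140,1.729,18
```

```text
t 19.12 p [472.4 352.8  50. ] yaw 1.485 tilt [0.002 0.002] w 0.67 tip 8.0
[[-0.01, -0.0, -0.83, 0.0], [-0.01, -0.0, -0.83, 0.0], [-0.01, -0.01, -0.84, 0.01], [-0.96, 0.13, 0.01, -0.13], [-0.96, 0.12, 0.01, -0.13]]
[[-0.96, 0.1, 0.01, -0.13], [-0.96, 0.09, 0.01, -0.13], [-0.96, 0.08, 0.02, -0.13], [-0.97, 0.06, 0.01, -0.13], [-0.97, 0.05, 0.02, -0.13]]
[[-0.97, 0.04, 0.01, -0.13], [-0.97, 0.02, 0.02, -0.13], [-0.97, 0.01, 0.01, -0.13], [-0.97, -0.0, 0.02, -0.13], [-0.96, -0.02, 0.01, -0.13]]
[[-0.96, -0.03, 0.02, -0.13], [-0.97, -0.04, 0.01, -0.13], [-0.96, -0.05, 0.02, -0.13], [-0.96, -0.07, 0.01, -0.13], [-0.96, -0.08, 0.02, -0.13]]
[[-0.97, -0.1, 0.01, -0.13]]
```

Request:
{"method": "servo_tool", "body": {
  "moves": [
    [0,0,-0.83,0],
    [0,0,-0.83,0],
    [0,0,-0.83,0],
    [-0.96,0.13,0.01,-0.13],
    [-0.96,0.12,0.01,-0.13]
  ]
}}

```text
time: 19.53
tcp_pos: [477.9, 277.0, 150.6]
eef_rot: [2.279, 2.159, 0.014]
force: [0.3, -0.8, -0.7]
grip_width: 0.674
grasp_force: 64.6
```

Request:
{"method": "servo_tool", "body": {
  "moves": [
    [-0.96,0.1,0.01,-0.13],
    [-0.96,0.09,0.01,-0.13],
    [-0.96,0.08,0.02,-0.13],
    [-0.97,0.06,0.01,-0.13],
    [-0.97,0.05,0.02,-0.13]
  ]
}}

```text
time: 19.95
tcp_pos: [484.3, 80.1, 145.0]
eef_rot: [2.209, 2.232, 0.002]
force: [0.9, -1.1, -1.8]
grip_width: 0.674
grasp_force: 64.5
```

Request:
{"method": "servo_tool", "body": {
  "moves": [
    [-0.97,0.04,0.01,-0.13],
    [-0.97,0.02,0.02,-0.13],
    [-0.97,0.01,0.01,-0.13],
    [-0.97,0,0.02,-0.13],
    [-0.96,-0.02,0.01,-0.13]
  ]
}}

```text
time: 20.37
tcp_pos: [493.3, -113.7, 142.1]
eef_rot: [2.132, 2.305, 0.001]
force: [0.5, -0.9, -1.0]
grip_width: 0.672
grasp_force: 64.5
```

Request:
{"method": "servo_tool", "body": {
  "moves": [
    [-0.96,-0.03,0.02,-0.13],
    [-0.97,-0.04,0.01,-0.13],
    [-0.96,-0.05,0.02,-0.13],
    [-0.96,-0.07,0.01,-0.13],
    [-0.96,-0.08,0.02,-0.13]
  ]
}}

```text
time: 20.78
tcp_pos: [502.6, -306.3, 138.9]
eef_rot: [2.053, 2.376, 0.0]
force: [1.1, 0.3, -0.5]
grip_width: 0.673
grasp_force: 64.5
```

Request:
{"method": "servo_tool", "body": {
  "moves": [
    [-0.97,-0.1,0.01,-0.13],
    [0,0,0,0],
    [0,0,0,0],
    [0,0,0,0],
    [0,0,0,0]
  ]
}}

```text
time: 21.2
tcp_pos: [503.9, -341.8, 137.8]
eef_rot: [-2.037, -2.39, -0.001]
force: [-0.1, -0.1, 0.2]
grip_width: 0.671
grasp_force: 64.5
```

Request:
{"method": "servo_tool", "body": {
  "moves": [
    [0,0,0,0],
    [0,0,0,0]
  ]
}}

```text
time: 21.37
tcp_pos: [504.4, -341.7, 137.9]
eef_rot: [-2.036, -2.392, -0.0]
force: [-0.1, 0.3, -0.7]
grip_width: 0.672
grasp_force: 64.5
```

```bash
python3 plan.py 504.2,-343,50,1.729,4
```

```text
t 21.37 p [ 504.4 -341.7  137.9] yaw 1.731 tilt [ 0. -0.] w 0.672 tip 8.0
[[-0.01, -0.0, 0.55, 0.01], [-0.01, -0.0, 0.55, 0.0], [-0.01, -0.01, 0.55, 0.01], [-0.0, -0.0, 0.55, 0.0]]
```

Request:
{"method": "servo_tool", "body": {
  "moves": [
    [-0.01,0,0.54,0],
    [-0.01,0,0.54,0],
    [-0.01,0,0.54,0],
    [0,0,0.54,0],
    [0,0,0,0]
  ]
}}

```text
time: 21.78
tcp_pos: [502.2, -341.4, 47.5]
eef_rot: [-2.031, -2.386, 0.0]
force: [-1.2, 1.2, -1.4]
grip_width: 0.674
grasp_force: 64.5
```

Request:
{"method": "servo_tool", "body": {
  "moves": [
    [0,0,0,0],
    [0,0,0,0],
    [0,0,0,0],
    [0,0,0,0]
  ]
}}

```text
time: 22.12
tcp_pos: [505.6, -345.1, 53.0]
eef_rot: [2.036, 2.389, 0.0]
force: [-0.4, 0.1, -1.0]
grip_width: 0.672
grasp_force: 64.5
```

```bash
python3 plan.py 504.2,-343.0,45.7,1.729,2
```

```text
t 22.12 p [ 505.6 -345.1   53. ] yaw 1.73 tilt [-0.002  0.002] w 0.672 tip 8.0
[[0.03, -0.01, 0.09, 0.0], [0.03, -0.02, 0.09, 0.01]]
```

Request:
{"method": "servo_tool", "body": {
  "moves": [
    [0.02,-0.02,0.06,0],
    [0,0,0.06,0],
    [0,0,0,0],
    [0,0,0,0],
    [0,0,0,0]
  ]
}}

```text
time: 22.53
tcp_pos: [503.6, -343.8, 46.5]
eef_rot: [-2.038, -2.39, -0.0]
force: [-0.8, -0.4, -0.3]
grip_width: 0.671
grasp_force: 64.5
```

```bash
python3 plan.py 504.2,-343.0,45.7,1.729,1
```

```text
t 22.53 p [ 503.6 -343.8   46.5] yaw 1.73 tilt [ 0. -0.] w 0.671 tip 8.0
[[0.02, 0.02, 0.02, 0.0]]
```

Request:
{"method": "servo_tool", "body": {
  "moves": [
    [0.01,0.01,0.03,0],
    [0,0,0,0],
    [0,0,0,0]
  ]
}}

```text
time: 22.78
tcp_pos: [503.9, -343.8, 46.1]
eef_rot: [2.038, 2.39, -0.001]
force: [-2.9, -1.2, 5.5]
grip_width: 0.67
grasp_force: 65.0
```

Request:
{"method": "servo_tool", "body": {
  "moves": [
    [0,0,0,0],
    [0,0,0,0],
    [0,0,0,0],
    [0,0,0,0]
  ],
  "jaw": 1
}}

```text
time: 23.12
tcp_pos: [504.0, -343.2, 45.1]
eef_rot: [-2.038, -2.39, -0.0]
force: [0.2, -0.1, 0.2]
grip_width: 1.001
grasp_force: 0.0
```

Request:
{"method": "servo_tool", "body": {
  "moves": [
    [0,0,-0.4,0],
    [0,0,-0.7,0],
    [0,0,-0.9,0],
    [0,0,-0.9,0],
    [0,0,-0.9,0]
  ]
}}

```text
time: 23.53
tcp_pos: [503.6, -342.9, 198.3]
eef_rot: [-2.037, -2.39, -0.0]
force: [1.2, -0.6, -1.1]
grip_width: 1.004
grasp_force: 0.0
```

Request:
{"method": "servo_tool", "body": {
  "moves": [
    [0,0.9,-0.2,0],
    [0,0.9,0,0],
    [0,0.9,0,0],
    [0,0.9,0,0],
    [0,0.9,0,0]
  ]
}}

```text
time: 23.95
tcp_pos: [683.1, -314.3, 205.4]
eef_rot: [2.038, 2.391, 0.0]
force: [0.8, -1.0, 0.8]
grip_width: 1.003
grasp_force: 0.0
```

Request:
{"method": "servo_tool", "body": {
  "moves": [
    [0,0,0,0],
    [0,0,0,0],
    [0,0,0,0],
    [0,0,0,0],
    [0,0,0,0]
  ]
}}

```text
time: 24.37
tcp_pos: [680.3, -315.3, 205.6]
eef_rot: [-2.039, -2.389, 0.001]
force: [-0.0, 0.9, 0.2]
grip_width: 1.0
grasp_force: 0.0
```

Run:
```python
from h import *
p,d=snapshot("top");Z=world("top",d)[...,2]
D=[(463.9,-91.3),(477.4,-175.7),(491,-259.6),(504.2,-343.8)]
for nm,u,v,h,(X0,Y0) in[("pinion",361,250,66,D[0]),("bearing",405,242,50,D[1]),("bush",450,232,80,D[2]),("gear",493,225,64,D[3])]:
    m=np.uint8(abs(Z[v-25:v+26,u-22:u+23]-h)<4);n,l,s,c=cv2.connectedComponentsWithStats(m)
    if n<2: print(nm,"none");continue
    k=1+s[1:,4].argmax();y,x=np.nonzero(l==k);X=ray("top",np.c_[x+u-22,y+v-25],h)
    (cx,cy),r=cv2.minEnclosingCircle(X[:,:2].astype(np.float32));print(nm,len(x),round(cx-X0,1),round(cy-Y0,1),"r",round(r,1))
s,_=snapshot("side")
cv2.imwrite("pics/f.png",np.hstack([cv2.resize(p[180:310,320:540],(677,400)[:2])[:,:440],cv2.resize(s[130:280,280:400],(320,400))]))
print(state()["force"].round(1),state()["time"])
```

```text
pinion none
bearing none
bush none
gear none
[-0.   0.1  0.2] 24.4667
```

View pics/f.png

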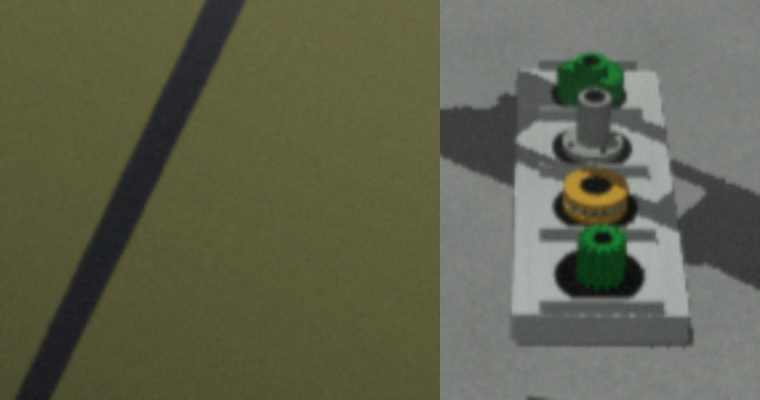

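The side view on the right shows all four upright in their bays, in reverse order. The arm hides the top view, so I'll swing it aside to measure the centring.

Request:
{"method": "servo_tool", "body": {
  "moves": [
    [0.9,0,0,0],
    [0.9,0,0,0],
    [0.9,0,0,0],
    [0.9,0,0,0],
    [0.9,0,0,0]
  ]
}}

```text
time: 24.88
tcp_pos: [652.2, -136.3, 205.9]
eef_rot: [2.04, 2.389, 0.001]
force: [0.2, 0.1, -0.4]
grip_width: 0.996
grasp_force: 0.0
```

Request:
{"method": "servo_tool", "body": {
  "moves": [
    [0.9,0,0,0],
    [0.9,0,0,0],
    [0.9,0,0,0],
    [0.9,0,0,0],
    [0.9,0,0,0]
  ]
}}

```text
time: 25.3
tcp_pos: [623.8, 41.6, 206.0]
eef_rot: [2.039, 2.389, 0.001]
force: [0.8, -0.1, 0.6]
grip_width: 0.998
grasp_force: 0.0
```

Request:
{"method": "servo_tool", "body": {
  "moves": [
    [0.9,0,0,0],
    [0.9,0,0,0],
    [0.9,0,0,0],
    [0.9,0,0,0],
    [0,0,0,0]
  ]
}}

```text
time: 25.72
tcp_pos: [600.3, 188.8, 206.0]
eef_rot: [-2.031, -2.393, -0.005]
force: [-0.1, -0.5, 0.2]
grip_width: 0.994
grasp_force: 0.0
```

Run:
```python
from h import *
p,d=snapshot("top");Z=world("top",d)[...,2]
D=[(463.9,-91.3),(477.4,-175.7),(491,-259.6),(504.2,-343.8)]
for nm,u,v,h,(X0,Y0) in[("pinion",361,250,66,D[0]),("bearing",405,242,50,D[1]),("bush",450,232,80,D[2]),("gear",493,225,64,D[3])]:
    m=np.uint8(abs(Z[v-25:v+26,u-22:u+23]-h)<4);n,l,s,c=cv2.connectedComponentsWithStats(m)
    if n<2: print(nm,"none");continue
    k=1+s[1:,4].argmax();y,x=np.nonzero(l==k);X=ray("top",np.c_[x+u-22,y+v-25],h)
    (cx,cy),r=cv2.minEnclosingCircle(X[:,:2].astype(np.float32));print(nm,len(x),round(cx-X0,1),round(cy-Y0,1),"r",round(r,1))
print(state()["time"],abs(state()["dq"]).max())
```

```text
pinion 240 -1.4 1.1 r 18.2
bearing 589 -0.3 -0.7 r 26.1
bush 195 -0.9 0.8 r 14.6
gear 205 -1.6 0.7 r 15.5
25.7667 0.05476687432407505
```

All four are within 2 mm of their bay centres and upright.

Request:
{"method": "servo_tool", "body": {
  "moves": [
    [0,0,0,0],
    [0,0,0,0],
    [0,0,0,0],
    [0,0,0,0],
    [0,0,0,0]
  ]
}}

```text
time: 26.18
tcp_pos: [602.3, 181.5, 205.3]
eef_rot: [2.04, 2.389, -0.0]
force: [-0.1, -0.0, 0.6]
grip_width: 0.999
grasp_force: 0.0
```

```bash
python3 -c "
from workcell import *
print(job_done())"
```

```text
the job is handed in; nothing more can be done
None
```

All four parts stand upright on the rack in reverse order (left to right: pinion, bearing, bush, big gear), each within 2 mm of its bay centre, and the job was handed in at about 26 s; no verdict was returned.

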